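# Lay the next plinth block to the spacer

### The job

A wooden block is already glued to the sculptor's plywood plinth board, and the next one is to follow in line with it at an even gap. Stand the thin orange spacer upright on the board against the glued block's end that faces the free part of the board, then lay the loose wooden block flat on the board beyond it, in line with the glued block and close up against the spacer. Leave the spacer in the joint, let go of everything, and leave the thick blue spacer where it is.

Things in the scene. Friction and masses are not known exactly. Their poses are not given: they have to be found in the camera images.
- laid_end (a point): Foot of the end face of the glued block that faces the board's free part, mid-width, on top of the fixed plywood board, 12 mm above the bench. z up; y along the row, away from the glued block; x across it. Glued block: 46 mm across the row, 72 along, 46 high. The board reaches 50 mm to each side and 103 mm in +y. The loose block's centre belongs at x 0, y 52, z 0 mm here.
- loose_block: Loose pale softwood block like the glued one, 46 mm (its x) by 72 mm (its y) by 46 mm high, standing on the bench; origin at the centre of its underside, z up. Its long side (y) is to lie along the row, either end leading. About 90 g.
- thin_spacer: Loose orange plastic spacer, an upright slab 60 mm long (its x), 16 mm thick (its y), 40 mm high, standing on the bench; origin at the centre of its underside, z up. In the joint its length lies across the row, standing out 7 mm on each side. Gripped over its length by the ribbed ends it keeps the fingers clear of the joint. About 50 g.
- thick_spacer: Loose blue plastic spacer for a wider joint, 60 mm (x) by 32 mm (y) by 40 mm high, standing on the bench; origin at the centre of its underside. Not for this row: it stays where it is.
Not all that is in view belongs to the job. Of the things that look like the thin_spacer, the larger one is meant.

How it is judged:
By the outcome, as a careful person would: the job done as asked, in the order asked, and still so for the second after the job is handed in, with the robot touching nothing.
It also fails if it takes over 69 s, if anything falls off the work surface, if the arm or the gripper's body presses on something with over 40 N, if the wrist force passes 120 N, or if a joint passes its speed limit or range.

### The arm

A 7-joint arm with a two-finger parallel gripper is mounted at the origin on a cart in front of the work surface, level with it; the furniture and walls round the work are solid. World frame = base frame: x ahead of the robot, y to its left, z up, the work surface at z = 0. Lengths are in m, angles in rad, forces in N, time in s.
With the tool pointing down it reaches from about 0.425 to 0.925 m from the base axis. Payload 6.8 kg.
Tool frame: the origin (TCP) lies midway between the tips of the shut fingers; the grasp point (between the pads) lies 19 mm behind it (r.grip_point_offset is the distance from the TCP to the grasp point, in m); z points along the fingers, y is the direction in which the jaws open and shut (so a half turn about z gives the same grasp; the last joint's range is limited). The gripper opens to 85 mm and grips with 20 to 120 N. Pads are 22 mm wide; open, the fingers measure 114 mm over their backs; the gripper's body (76 mm by 85 mm) begins 54 mm behind the grasp point. The pads swing forward as they close: fully open they stand 13 mm farther back than shut.
Start: joints at [1.121, 0.477, 0.022, 1.555, -0.011, 1.109, -0.083], TCP at [0.226, -0.636, 0.231] pointing down, gripper open.
Joint ranges: [-2.96, 2.96], [-0.34, 2.1], [-1.41, 1.46], [0.24, 2.44], [-1.37, 4.51], [0.17, 1.92], [-2.96, 2.96]. Speed limits (rad/s): [2.39, 2.39, 3.14, 3.14, 3.14, 3.14, 3.14].

### API

Orientations are given as a rotation vector (axis times angle).
In Python, from bench import r, grab_frame, camera_params gives the robot as it stands.
- The arm moves only by the tool carry_out, never from a script. Its argument "motion" is text: rows parted by semicolons, each of 5 numbers parted by spaces: the closure, from 0 (fully open) to 1 (shut), then the shift along the tool's x, y, z in mm, then the turn about the tool's z in rad. In form: fingers dx dy dz twist; .... A call has exactly 8 rows; each row shifts and turns the commanded pose from where the row before left it, along the tool's axes as they then stand; what a row does not reach is not made up. A row lasts 1/8 s, in which the tool goes at most 62.5 mm and 10.7 degrees, less where a joint would pass 70% of its speed; a pose out of reach is approached as far as the arm can. A call with a gripper value outside its range is refused whole. The fingers move at their own pace and stop on an object; "newtons" is the grip in N (left out, the last holds). Time passes only in rows, so rows that do not move let the fingers close, or fill a call up. It gives the time, the measured TCP pose, the force and the opening at its end, in the units of the state.
- r.get_obs(): the state, without advancing time (a new reading comes with each control period).
- grab_frame(name): name is "side" or "top" or "wrist"; returns the picture (384x512x3 uint8, red, green, blue); there is no depth.
- camera_params(name): a dict with "fx", "fy", "cx", "cy" (pixels), "eye" and "attitude" of the camera in the world. Camera axes: x right, y down, z forward; pixel columns grow to the right and rows downward; lengths in m; the calibration is good to about 2 mm. A picture is of the moment at which its call begins: read the wrist's pose just before it. camera_params takes no time and is no camera call; for the wrist camera it gives the pose at the moment of the call.
- r.hand_in(): hands the job in, once; it reports no verdict.
The state is a dict: "clock": time; "joints": joint angles; "qvel": joint speeds; "tau": joint torques, N m; "tcp_pos": TCP position; "orientation": TCP orientation; "contact_force": force on the tool from outside, world axes, zero at the start; "moment": the same for the moment, N m; "grip_width": finger opening in m.
Only numpy, scipy, OpenCV 4.12 (cv2) and the standard library are available. Lean on these libraries where they do the work, as an engineer would, in place of code of your own. Each camera call takes 0.05 s, during which the arm holds its last target.

## Working session

There is one attempt and no reset: what is moved stays moved. The work goes in short steps, Python scripts to look and compute and a tool call to move; the robot and the scene stay as the last step left them, time stands still between calls to the robot, and variables do not carry over. Pictures are saved under pics/ and viewed, and the job is handed in when it is done.

Besides the shell and the picture viewer there is one more tool, called after "Call:" as name(argument=value, ...), one argument or row to a line, values as JSON. carry_out: Moves the arm, as the interface text tells. Its arguments: {"type":"object","properties":{"motion":{"type":"string"},"newtons":{"type":"number"}},"required":["motion"]}

```bash
ls; mkdir -p pics; python3 - <<'E'
from bench import r, grab_frame, camera_params
import cv2
print(r.get_obs(), r.grip_point_offset)
for n in ("side","top","wrist"):
    p=camera_params(n);print(n,p)
    cv2.imwrite(f"pics/{n}0.png",grab_frame(n)[:,:,::-1])
E
```

```text
pics
{'clock': 0.0, 'joints': array([ 1.12089193,  0.47780888,  0.02234781,  1.55647468, -0.01147652,
        1.10930462, -0.08308981]), 'qvel': array([-1.36850925e-03,  9.85257823e-04, -9.75987520e-04,  4.05577749e-05,
       -4.35690530e-04,  1.05002513e-03, -1.44645336e-04]), 'tau': array([ 1.91231034e-04, -5.96454549e+01,  1.60784896e+00, -2.81193495e+01,
        1.22398627e-02,  9.42255661e-03,  3.00949132e-07]), 'tcp_pos': array([ 0.22602171, -0.63539018,  0.23031019]), 'orientation': array([-3.09403704e+00, -5.34042216e-01,  7.50687678e-04]), 'contact_force': array([ 0.21787045, -0.62094029,  0.0169009 ]), 'moment': array([-0.01251488, -0.03229707,  0.05737085]), 'grip_width': 0.08535034309148037} 0.0187
side {'fx': 418.2632691859975, 'fy': 418.2632691859975, 'cx': 255.0620907502004, 'cy': 191.80176580967637, 'eye': array([0.52797888, 0.77463178, 0.5861899 ]), 'attitude': array([-0.00780101,  2.75302988, -1.50651105])}
top {'fx': 364.27245876731996, 'fy': 364.27245876731996, 'cx': 253.21655724277772, 'cy': 186.21481555582443, 'eye': array([ 0.33779265, -0.10848245,  0.96344154]), 'attitude': array([-2.03354395,  2.19428858, -0.23330649])}
wrist {'fx': 303.73007066304183, 'fy': 303.73007066304183, 'cx': 261.6223177614228, 'cy': 186.56249971110805, 'eye': array([ 0.30507083, -0.60741167,  0.37374644]), 'attitude': array([ 2.33656256, -1.6481081 , -0.27743922])}
```

View pics/top0.png

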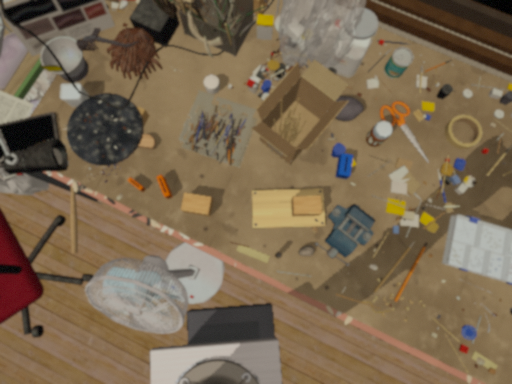

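View pics/side0.png

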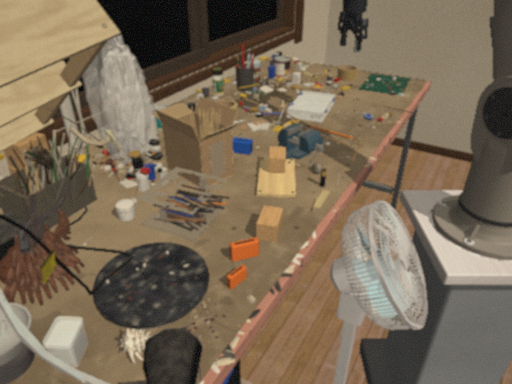

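View pics/wrist0.png

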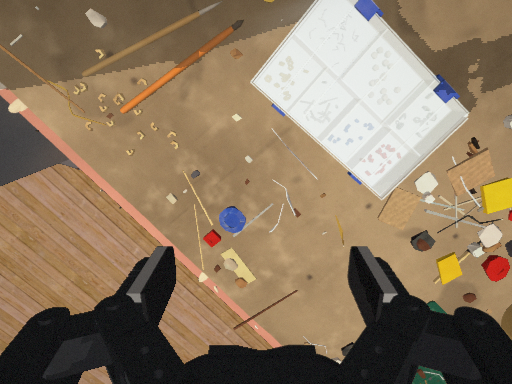

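Top view: the robot base is at the bottom. The glued block is at about (307,205) on the board at (288,208), the loose block at (196,204), and the blue spacer at (343,160). There are two orange slabs, at (164,187) and (137,184). I'll enlarge both views and measure them.

```bash
cat > h.py <<'E'
import numpy as np, cv2
from scipy.spatial.transform import Rotation as R
def ray(p,uv):
    uv=np.atleast_2d(np.array(uv,float))
    d=np.c_[(uv[:,0]-p['cx'])/p['fx'],(uv[:,1]-p['cy'])/p['fy'],np.ones(len(uv))]
    return np.array(p['eye']),R.from_rotvec(p['attitude']).apply(d)
def plane(p,uv,z):
    e,d=ray(p,uv); return e+d*((z-e[2])/d[:,2])[:,None]
def proj(p,X):
    c=R.from_rotvec(p['attitude']).inv().apply(np.atleast_2d(X)-p['eye'])
    return np.c_[c[:,0]/c[:,2]*p['fx']+p['cx'],c[:,1]/c[:,2]*p['fy']+p['cy']]
def tri(p1,a,p2,b):
    e1,d1=ray(p1,a);e2,d2=ray(p2,b);out=[]
    for x,y in zip(d1,d2):
        s=np.linalg.lstsq(np.c_[x,-y],e2-e1,rcond=None)[0]
        A=e1+s[0]*x;B=e2+s[1]*y;out.append(np.r_[(A+B)/2,np.linalg.norm(A-B)])
    return np.array(out)
E
python3 - <<'E'
import cv2,numpy as np
from h import *
from bench import camera_params
t=cv2.imread('pics/top0.png');s=cv2.imread('pics/side0.png')
cv2.imwrite('pics/tc.png',cv2.resize(t[140:240,120:380],None,fx=3,fy=3,interpolation=cv2.INTER_CUBIC))
cv2.imwrite('pics/sc.png',cv2.resize(s[130:300,190:350],None,fx=3.5,fy=3.5,interpolation=cv2.INTER_CUBIC))
for n,im in(('top',t),('side',s)):
    p=camera_params(n);h=cv2.cvtColor(im,cv2.COLOR_BGR2HSV)
    m=cv2.inRange(h,(3,180,130),(14,255,255))
    c,_=cv2.findContours(m,0,2)
    for k in c:
        if cv2.contourArea(k)>25:
            rc=cv2.minAreaRect(k);print(n,rc,plane(p,[rc[0]],.03)[0].round(3))
E
```

```text
top ((135.1800079345703, 183.25999450683594), (16.200000762939453, 4.599999904632568), 36.869895935058594) [0.567 0.182 0.03 ]
top ((162.82249450683594, 185.573974609375), (22.46154022216797, 6.461539268493652), 67.38013458251953) [0.555 0.11  0.03 ]
top ((389.6910705566406, 115.64967346191406), (22.585859298706055, 11.492451667785645), 28.610462188720703) [ 0.704 -0.513  0.03 ]
side ((236.71998596191406, 275.96002197265625), (12.399999618530273, 24.0), 53.13010025024414) [0.566 0.199 0.03 ]
side ((244.6190948486328, 248.90020751953125), (17.32521629333496, 29.230510711669922), 76.60750579833984) [0.553 0.121 0.03 ]
```

```bash
ls pics
```

```text
sc.png
side0.png
tc.png
top0.png
wrist0.png
```

View pics/tc.png

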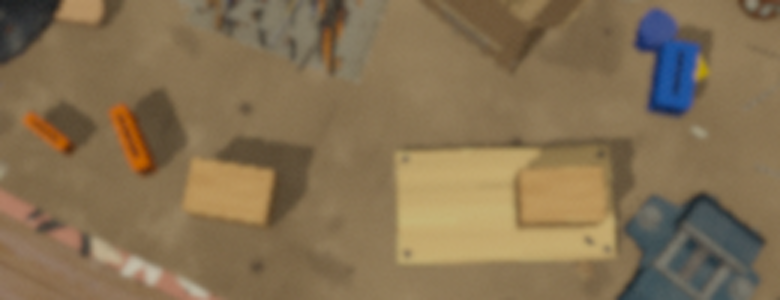

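View pics/sc.png

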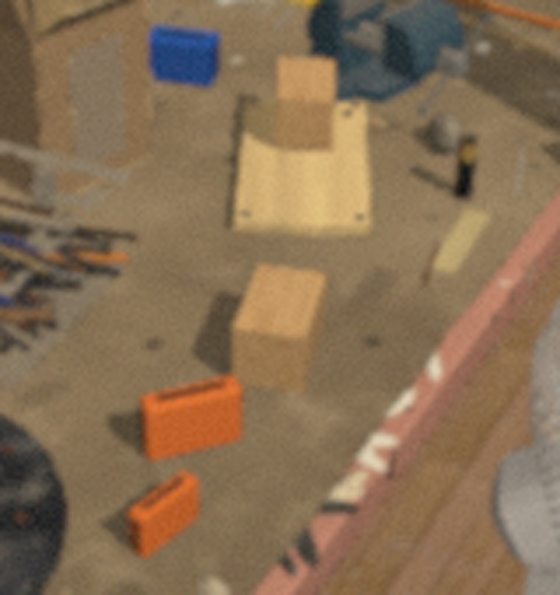

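The larger orange slab, top (163,187) and side (245,249), is about 60 mm long. The other, top (135,183) and side (237,276), is visibly shorter. The larger one is therefore thin_spacer, and the crop confirms it. Next I'll work out the wrist camera geometry so I can bring it over the board.

```bash
python3 - <<'E'
from h import *
from bench import r,camera_params
o=r.get_obs();T=R.from_rotvec(o['orientation'])
p=camera_params('wrist');C=R.from_rotvec(p['attitude'])
print(T.as_matrix().round(3))
print('cam off tool',T.inv().apply(p['eye']-o['tcp_pos']).round(4),'cam axes in tool\n',(T.inv()*C).as_matrix().round(3))
t=camera_params('top')
off=lambda u,v:(120+u/3,140+v/3)
print('glued top',plane(t,[off(517,170),off(606,166),off(606,222),off(520,226)],.058).round(3))
print('board',plane(t,[off(397,150),off(613,146),off(615,258),off(397,263)],.012).round(3))
print('loose top',plane(t,[off(190,158),off(275,168),off(268,226),off(184,214)],.046).round(3))
print('spacer top',plane(t,[off(119,103),off(152,170)],.04).round(3))
print('thick',plane(t,[off(676,77)],.04).round(3))
E
```

```text
[[ 0.942  0.335 -0.001]
 [ 0.335 -0.942  0.001]
 [-0.    -0.001 -1.   ]]
cam off tool [ 0.0838 -0.0002 -0.1433] cam axes in tool
 [[ 0.    -0.946 -0.325]
 [ 1.     0.    -0.   ]
 [ 0.    -0.325  0.946]]
glued top [[ 0.495 -0.222  0.058]
 [ 0.493 -0.297  0.058]
 [ 0.446 -0.291  0.058]
 [ 0.448 -0.219  0.058]]
board [[ 0.53  -0.123  0.012]
 [ 0.519 -0.315  0.012]
 [ 0.42  -0.305  0.012]
 [ 0.43  -0.115  0.012]]
loose top [[ 0.529  0.055  0.046]
 [ 0.515 -0.017  0.046]
 [ 0.466 -0.009  0.046]
 [ 0.481  0.061  0.046]]
spacer top [[0.584 0.115 0.04 ]
 [0.522 0.089 0.04 ]]
thick [[ 0.57  -0.371  0.04 ]]
```

```bash
cat >> h.py <<'E'
def plan(o,pos,yaw,n,first_turn=0):
    """straight line in n rows; yaw=world angle of tool x (rad). prints rows (shift in axes at row start)"""
    T=R.from_rotvec(o['orientation']).as_matrix(); y0=np.arctan2(T[1,0],T[0,0])
    d=(yaw-y0+np.pi)%(2*np.pi)-np.pi
    dp=(np.array(pos)-o['tcp_pos'])/n*1000; tw=-d/n
    print('from',o['tcp_pos'].round(4),'yaw',round(np.degrees(y0),2),'turn deg',round(np.degrees(d),2),'mm/row',np.linalg.norm(dp).round(1))
    for i in range(n):
        a=y0+d*i/n
        x=np.array([np.cos(a),np.sin(a)]);y=np.array([np.sin(a),-np.cos(a)])
        print("%.1f %.1f %.1f %.4f"%(dp[:2]@x,dp[:2]@y,-dp[2],tw))
E
python3 - <<'E'
from h import *
from bench import r
plan(r.get_obs(),[.47,-.26,.25],np.radians(87),8)
E
```

```text
from [ 0.2261 -0.6355  0.2306] yaw 19.58 turn deg 67.42 mm/row 56.0
44.5 -34.0 -2.4 -0.1471
49.0 -27.1 -2.4 -0.1471
52.4 -19.7 -2.4 -0.1471
54.7 -11.8 -2.4 -0.1471
55.9 -3.6 -2.4 -0.1471
55.8 4.6 -2.4 -0.1471
54.5 12.7 -2.4 -0.1471
52.1 20.6 -2.4 -0.1471
```

Call:
carry_out(
  motion="0 44.5 -34 -2.4 -0.147; 0 49 -27 -2.4 -0.147; 0 52.4 -19.7 -2.4 -0.147; 0 54.7 -11.8 -2.4 -0.147; 0 55.9 -3.6 -2.4 -0.147; 0 55.8 4.6 -2.4 -0.147; 0 54.5 12.7 -2.4 -0.147; 0 52 20.6 -2.4 -0.147",
)

```text
clock: 1.15
tcp_pos: [0.4709, -0.259, 0.2506]
orientation: [2.275, 2.167, -0.0]
contact_force: [0.4, -0.4, 0.4]
grip_width: 0.0855
```

```bash
cat > snap.py <<'E'
import sys,pickle
from h import *
from bench import r,grab_frame,camera_params
def snap(name,cam='wrist'):
    o=r.get_obs();p=camera_params(cam);im=grab_frame(cam)[:,:,::-1]
    cv2.imwrite(f'pics/{name}.png',im);pickle.dump((o,p),open(f'pics/{name}.pkl','wb'))
    print(o['clock'],o['tcp_pos'].round(4),o['orientation'].round(3),o['contact_force'].round(1),o['grip_width'].round(4),abs(o['qvel']).max().round(3))
if __name__=='__main__': snap(*sys.argv[1:])
E
python3 snap.py w1
```

```text
Traceback (most recent call last):
  File "snap.py", line 8, in <module>
    if __name__=='__main__': snap(*sys.argv[1:])
                             ~~~~^^^^^^^^^^^^^^^
  File "snap.py", line 7, in snap
    print(o['clock'],o['tcp_pos'].round(4),o['orientation'].round(3),o['contact_force'].round(1),o['grip_width'].round(4),abs(o['qvel']).max().round(3))
                                                                                                 ^^^^^^^^^^^^^^^^^^^^^
AttributeError: 'float' object has no attribute 'round'
```

View pics/w1.png

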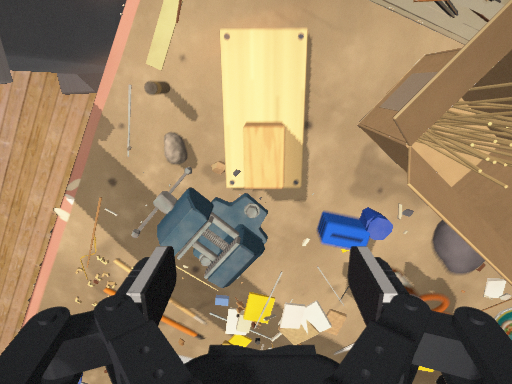

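Wrist view 1: the board spans about (220..308, 28..188). The glued block's top is at about (244..284, 124..187), with the free part above it in the image, which is +y. The blue spacer is at (343,230). Next I'll take a second viewpoint farther along +y for parallax and to see the foot of the face.

```bash
sed -i "s/o\['grip_width'\].round(4)/round(o['grip_width'],4)/" snap.py; python3 - <<'E'
from h import *
from bench import r
plan(r.get_obs(),[.475,-.13,.25],np.radians(87),4)
E
```

```text
from [ 0.4759 -0.2506  0.2513] yaw 88.15 turn deg -1.15 mm/row 30.2
30.1 -1.2 0.3 0.0050
30.1 -1.3 0.3 0.0050
30.1 -1.5 0.3 0.0050
30.1 -1.6 0.3 0.0050
```

Call:
carry_out(
  motion="0 30 -1 0 0; 0 30 -1 0 0; 0 30 -1 0 0; 0 30 -1 0 0; 0 0 0 0 0; 0 0 0 0 0; 0 0 0 0 0; 0 0 0 0 0",
)

```text
clock: 2.2
tcp_pos: [0.4726, -0.1413, 0.2504]
orientation: [-2.281, -2.16, 0.0]
contact_force: [0.3, -0.4, -0.4]
grip_width: 0.0853
```

```bash
python3 snap.py w2; python3 - <<'E'
import cv2
a=cv2.imread('pics/w1.png')[10:200,200:340];b=cv2.imread('pics/w2.png')[90:290,180:340]
cv2.imwrite('pics/w1c.png',cv2.resize(a,None,fx=3,fy=3,interpolation=2));cv2.imwrite('pics/w2c.png',cv2.resize(b,None,fx=3,fy=3,interpolation=2))
E
```

```text
2.2 [ 0.4726 -0.1413  0.2504] [-2.281 -2.16   0.   ] [ 0.3 -0.4 -0.4] 0.0853 0.006
```

View pics/w2.png

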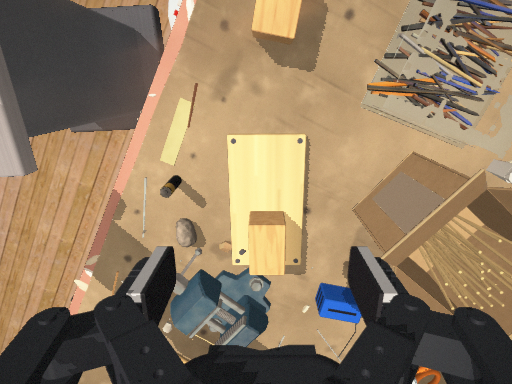

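View pics/w1c.png

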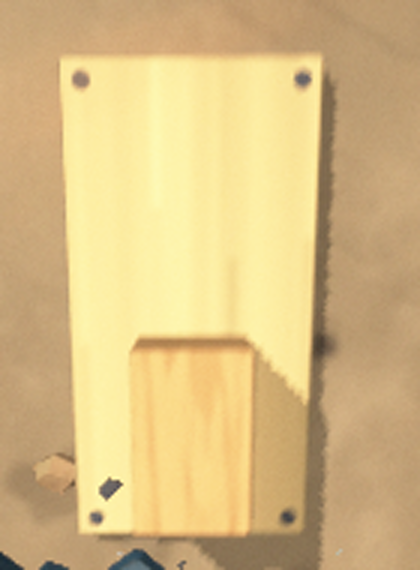

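View pics/w2c.png

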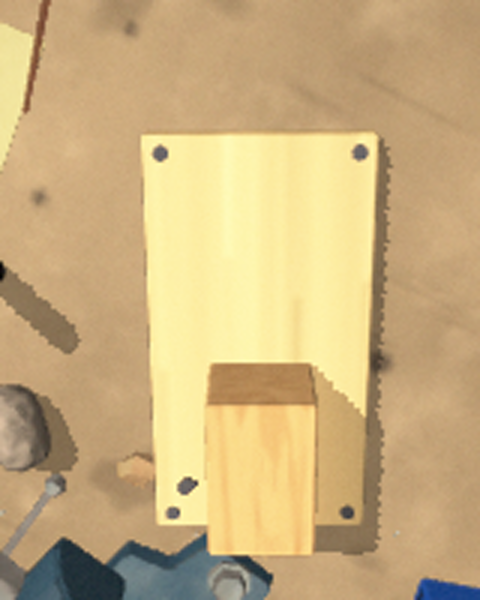

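Both crops show the block's end face as a dark strip: the foot is at w2c (210..311,365), the top edge at (206..316,404) and the far top end at (208..314,554). Triangulating those.

```bash
python3 - <<'E'
from h import *
import pickle
p1=pickle.load(open('pics/w1.pkl','rb'))[1];p2=pickle.load(open('pics/w2.pkl','rb'))[1]
f=lambda L,o:(np.array(L,float)+.5)/3-.5+np.array(o)
n=['bTL','bTR','footL','footR','topL','topR','farL','farR','screwTL','screwTR']
A=f([(62,57),(322,57),(137,338),(246,338),(131,349),(252,349),(131,535),(248,535),(80,79),(302,79)],(200,10))
B=f([(142,134),(378,133),(210,365),(311,365),(206,404),(316,404),(208,554),(314,554),(160,153),(360,153)],(180,90))
for k,v in zip(n,tri(p1,A,p2,B)):print(k,v.round(4))
print('w1 planes')
z=np.array([.012,.012,.012,.012,.058,.058,.058,.058,.012,.012])
for p,U in((p1,A),(p2,B)):
    X=np.array([plane(p,[u],q)[0] for u,q in zip(U,z)])
    print(X.round(4).tolist())
    for i,j in((0,1),(2,3),(4,5),(8,9)):
        d=X[i]-X[j]
        print(n[i],np.degrees(np.arctan2(d[1],d[0])).round(2),np.linalg.norm(d).round(4))
    for i,j in((4,6),(5,7)):
        d=X[i]-X[j];print(n[i],n[j],np.degrees(np.arctan2(d[1],d[0])).round(2),np.linalg.norm(d).round(4))
E
```

```text
bTL [ 0.431  -0.1161  0.0155  0.0008]
bTR [ 5.281e-01 -1.209e-01  1.600e-02  1.000e-04]
footL [ 0.4524 -0.2201  0.0186  0.0008]
footR [ 4.970e-01 -2.221e-01  1.950e-02  2.000e-04]
topL [ 0.4525 -0.2189  0.0606  0.0008]
topR [ 4.964e-01 -2.209e-01  6.140e-02  2.000e-04]
farL [ 0.448  -0.2903  0.0599  0.    ]
farR [ 4.934e-01 -2.922e-01  6.060e-02  2.000e-04]
screwTL [ 4.376e-01 -1.241e-01  1.730e-02  1.000e-04]
screwTR [ 0.5203 -0.1283  0.0188  0.    ]
w1 planes
[[0.431, -0.1156, 0.012], [0.5287, -0.1203, 0.012], [0.4523, -0.2209, 0.012], [0.4973, -0.2231, 0.012], [0.4527, -0.2193, 0.058], [0.4968, -0.2214, 0.058], [0.4478, -0.2909, 0.058], [0.4934, -0.2931, 0.058], [0.4371, -0.1234, 0.012], [0.5211, -0.1274, 0.012]]
bTL 177.21 0.0978
footL 177.24 0.045
topL 177.24 0.0441
screwTL 177.21 0.0841
topL farL 86.11 0.0718
topR farR 87.33 0.0718
[[0.4302, -0.1166, 0.012], [0.5287, -0.1216, 0.012], [0.4515, -0.223, 0.012], [0.4974, -0.2254, 0.012], [0.4519, -0.2202, 0.058], [0.4965, -0.2226, 0.058], [0.4478, -0.2916, 0.058], [0.4936, -0.294, 0.058], [0.437, -0.125, 0.012], [0.5211, -0.1296, 0.012]]
bTL 177.14 0.0987
footL 176.93 0.046
topL 176.94 0.0447
screwTL 176.9 0.0842
topL farL 86.76 0.0715
topR farR 87.61 0.0715
```

The laid end is at about (0.474, -0.2215) with the row direction at 87.1°. Triangulated heights are board ~15 mm and block top ~60 mm, in line with the stated 12 and 58. Now on to the spacer and the loose block.

```bash
python3 - <<'E'
from h import *
from bench import r
plan(r.get_obs(),[.53,.03,.25],np.radians(113),4)
E
```

```text
from [ 0.4726 -0.1412  0.2504] yaw 86.89 turn deg 26.11 mm/row 45.1
43.5 12.0 0.1 -0.1139
41.9 16.9 0.1 -0.1139
39.7 21.5 0.1 -0.1139
37.0 25.9 0.1 -0.1139
```

Call:
carry_out(
  motion="0 43.5 12 0 -0.114; 0 42 17 0 -0.114; 0 39.7 21.5 0 -0.114; 0 37 26 0 -0.114; 0 0 0 0 0; 0 0 0 0 0; 0 0 0 0 0; 0 0 0 0 0",
)

```text
clock: 3.25
tcp_pos: [0.5299, 0.0298, 0.2505]
orientation: [1.735, 2.619, -0.001]
contact_force: [-0.2, 0.4, 1.0]
grip_width: 0.0856
```

```bash
python3 snap.py w3
```

```text
3.25 [0.5299 0.0298 0.2505] [ 1.735e+00  2.619e+00 -1.000e-03] [-0.2  0.4  1. ] 0.0856 0.007
```

View pics/w3.png

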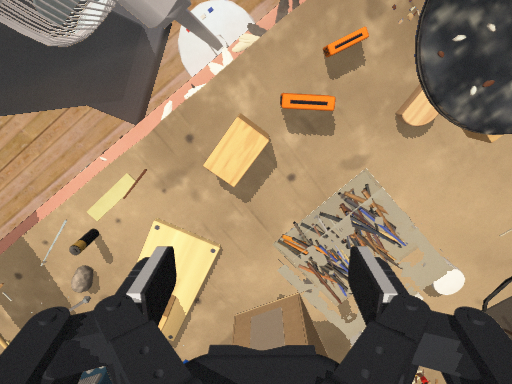

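Wrist view 3: the larger orange spacer is at (307,102), the smaller one at (346,41), and the loose block's top at about (237,150). Moving closer for a second view.

Call:
carry_out(
  motion="0 22 0 15 0; 0 22 0 15 0; 0 22 0 15 0; 0 0 0 0 0; 0 0 0 0 0; 0 0 0 0 0; 0 0 0 0 0; 0 0 0 0 0",
)

```text
clock: 4.3
tcp_pos: [0.5044, 0.0913, 0.2057]
orientation: [1.733, 2.62, 0.0]
contact_force: [-0.2, 0.7, -0.3]
grip_width: 0.0856
```

```bash
python3 snap.py w4; python3 - <<'E'
import cv2,pickle
from h import *
for n in('w3','w4'):
    im=cv2.imread(f'pics/{n}.png');o,p=pickle.load(open(f'pics/{n}.pkl','rb'))
    h=cv2.cvtColor(im,cv2.COLOR_BGR2HSV)
    m=cv2.inRange(h,(3,170,90),(16,255,255))
    c,_=cv2.findContours(m,0,2)
    for k in c:
        if cv2.contourArea(k)>100:print(n,cv2.minAreaRect(k),cv2.boundingRect(k))
a=cv2.imread('pics/w3.png')[70:200,190:350];b=cv2.imread('pics/w4.png')[60:260,160:380]
cv2.imwrite('pics/w3c.png',cv2.resize(a,None,fx=4,fy=4,interpolation=2));cv2.imwrite('pics/w4c.png',cv2.resize(b,None,fx=3,fy=3,interpolation=2))
E
```

```text
4.3 [0.5044 0.0913 0.2057] [1.733 2.62  0.   ] [-0.2  0.7 -0.3] 0.0856 0.004
w3 ((307.4153747558594, 101.5230712890625), (53.584041595458984, 15.42066478729248), 3.1798300743103027) (281, 93, 54, 18)
w3 ((346.10003662109375, 41.70000457763672), (11.180339813232422, 48.746280670166016), 63.43495178222656) (323, 27, 46, 30)
w4 ((299.3000183105469, 305.9000244140625), (38.013153076171875, 7.602630615234375), 26.56505012512207) (283, 296, 33, 22)
w4 ((309.7816162109375, 165.97714233398438), (58.564510345458984, 21.94951057434082), 2.7927024364471436) (281, 154, 59, 25)
w4 ((350.9487609863281, 105.63900756835938), (15.505152702331543, 48.959964752197266), 65.224853515625) (326, 92, 50, 30)
```

View pics/w3c.png

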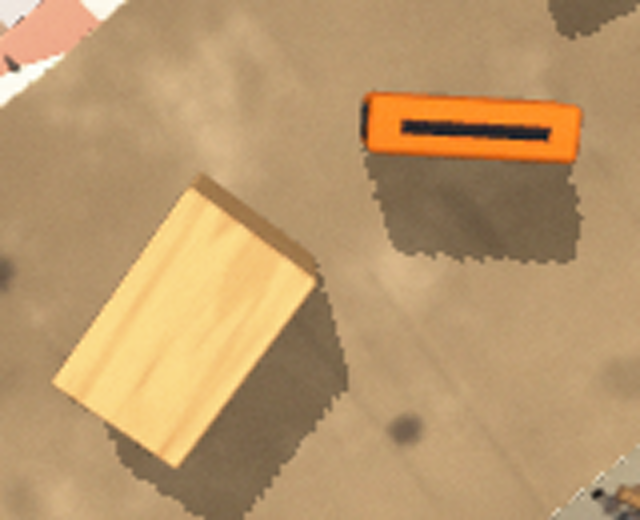

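View pics/w4c.png

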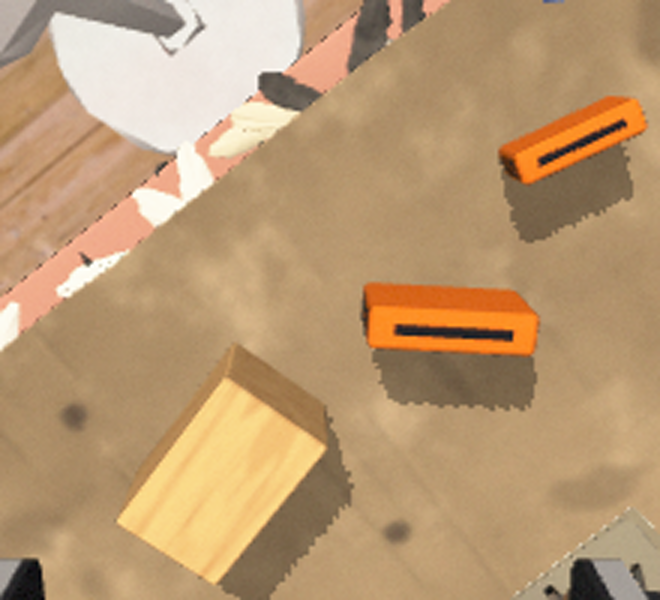

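```bash
python3 - <<'E'
from h import *
import pickle
from bench import r
p1=pickle.load(open('pics/w3.pkl','rb'))[1];p2=pickle.load(open('pics/w4.pkl','rb'))[1]
f=lambda L,o,s:(np.array(L,float)+.5)/s-.5+np.array(o)
n=['slotL','slotR','BL','BR','A','B','C','D']
A=f([(401,127),(550,134),(366,152),(574,162),(194,187),(317,284),(176,468),(53,383)],(190,70),4)
B=f([(395,330),(513,336),(368,345),(533,355),(228,378),(326,443),(218,583),(118,521)],(160,60),3)
t=tri(p1,A,p2,B)
for k,v in zip(n,t):print(k,v.round(4))
ang=lambda d:np.degrees(np.arctan2(d[1],d[0])).round(2)
for p,U in((p1,A),(p2,B)):
    S=plane(p,U[:4],.04);K=plane(p,U[4:],.046)
    print('spacer mid',((S[0]+S[1])/2).round(4),ang(S[1]-S[0]),'len',np.linalg.norm(S[3]-S[2]).round(4),ang(S[3]-S[2]))
    print('block mid',K.mean(0).round(4),'long',ang(K[0]-K[3]),ang(K[1]-K[2]),np.linalg.norm(K[0]-K[3]).round(4),'short',ang(K[1]-K[0]),np.linalg.norm(K[1]-K[0]).round(4))
E
```

```text
slotL [5.342e-01 1.009e-01 4.100e-02 3.000e-04]
slotR [0.5731 0.1154 0.0419 0.    ]
BL [0.5286 0.0907 0.0353 0.0007]
BR [5.836e-01 1.113e-01 3.910e-02 3.000e-04]
A [4.868e-01 6.360e-02 4.700e-02 2.000e-04]
B [5.303e-01 5.020e-02 3.560e-02 3.000e-04]
C [ 0.5132 -0.0169  0.0431  0.0013]
D [ 0.4695 -0.006   0.0442  0.0005]
spacer mid [0.5538 0.1081 0.04  ] 20.38 len 0.059 20.31
block mid [0.4995 0.0235 0.046 ] long 75.75 75.93 0.0713 short -15.24 0.0442
spacer mid [0.5541 0.1079 0.04  ] 20.07 len 0.0587 19.47
block mid [0.4995 0.0244 0.046 ] long 75.96 77.85 0.0702 short -12.44 0.0425
```

```bash
python3 - <<'E'
from h import *
from bench import r
plan(r.get_obs(),[.554,.108,.10],np.radians(110.2),4)
E
```

```text
from [0.5043 0.0914 0.2056] yaw 113.06 turn deg -2.86 mm/row 29.5
-1.1 13.1 26.4 0.0125
-0.9 13.1 26.4 0.0125
-0.7 13.1 26.4 0.0125
-0.6 13.1 26.4 0.0125
```

Call:
carry_out(
  motion="0 -1 13.1 26.4 0.0125; 0 -1 13.1 26.4 0.0125; 0 -0.7 13.1 26.4 0.0125; 0 -0.6 13.1 26.4 0.0125; 0 0 0 0 0; 0 0 0 0 0; 0 0 0 10 0; 0 0 0 10 0",
)

```text
clock: 5.35
tcp_pos: [0.5541, 0.108, 0.08]
orientation: [1.797, 2.576, 0.001]
contact_force: [-0.6, -0.3, -0.6]
grip_width: 0.0853
```

```bash
python3 snap.py w5;  python3 - <<'E'
from h import *
from bench import r
plan(r.get_obs(),[.554,.108,.008],np.radians(110.2),3)
E
```

```text
5.35 [0.5541 0.108  0.08  ] [1.797e+00 2.576e+00 1.000e-03] [-0.6 -0.3 -0.6] 0.0853 0.144
from [0.5532 0.1077 0.0785] yaw 110.22 turn deg -0.02 mm/row 23.5
-0.0 0.3 23.5 0.0001
-0.0 0.3 23.5 0.0001
-0.0 0.3 23.5 0.0001
```

View pics/w5.png

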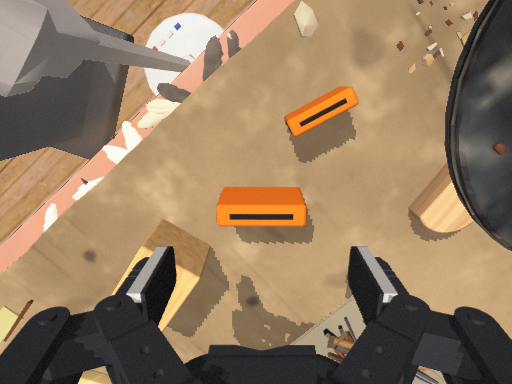

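The spacer is centred between the jaws at column 261 with its length square to them, and the left finger clears the loose block by about 16 mm. Descending and gripping.

Call:
carry_out(
  motion="0 0 0 23.3 0; 0 0 0 23.3 0; 0 0 0 23.3 0; 0 0 0 0 0; 0 0 0 0 0; 0.5 0 0 0 0; 0.5 0 0 0 0; 0.5 0 0 0 0",
  newtons=30,
)

```text
clock: 6.4
tcp_pos: [0.5547, 0.1084, 0.0111]
orientation: [1.796, 2.576, 0.002]
contact_force: [-0.3, -0.9, 6.7]
grip_width: 0.0592
```

Call:
carry_out(
  motion="1 0 0 0 0; 1 0 0 0 0; 1 0 0 0 0; 1 0 0 -5 0; 1 0 0 -20 0; 1 0 0 -20 0; 1 0 0 -20 0; 1 0 0 0 0",
  newtons=40,
)

```text
clock: 7.4
tcp_pos: [0.5555, 0.1086, 0.0774]
orientation: [1.796, 2.574, 0.005]
contact_force: [0.2, 0.2, -0.6]
grip_width: 0.059
```

```bash
python3 snap.py w6
```

```text
7.4 [0.5555 0.1086 0.0774] [1.796 2.574 0.005] [ 0.2  0.2 -0.6] 0.059 0.033
```

View pics/w6.png

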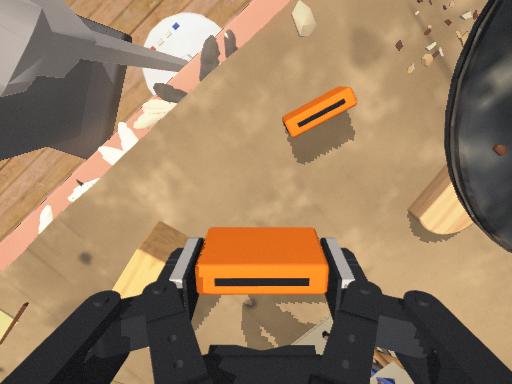

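The spacer is held squarely (w6: its top face is at about (262,281)). I'll check its offset in the tool frame and plan the carry.

```bash
python3 - <<'E'
import cv2
im=cv2.imread('pics/w6.png')[210:310,180:350]
cv2.imwrite('pics/w6c.png',cv2.resize(im,None,fx=4,fy=4,interpolation=2))
from h import *
import pickle
from bench import r
o,p=pickle.load(open('pics/w6.pkl','rb'));T=R.from_rotvec(o['orientation'])
for uv in [(216,283),(310,283),(201,267),(323,265),(197,295),(328,294)]:
    print(uv,(T.inv().apply(plane(p,[uv],o['tcp_pos'][2]+.0295)[0]-o['tcp_pos'])*1000).round(1))
plan(r.get_obs(),[.4744+.030*.0506,-.2215+.030*.9987,.1],np.radians(87.1),8)
E
```

```text
(216, 283) [ -0.6 -19.9 -29.6]
(310, 283) [ -0.7  21.9 -29.4]
(201, 267) [  7.6 -26.  -29.6]
(323, 265) [  8.6  27.  -29.4]
(197, 295) [ -7.  -28.7 -29.6]
(328, 294) [ -6.6  30.3 -29.4]
from [0.5547 0.1082 0.0761] yaw 110.2 turn deg -23.1 mm/row 38.9
-31.8 -22.2 -3.0 0.0504
-32.8 -20.6 -3.0 0.0504
-33.8 -18.9 -3.0 0.0504
-34.7 -17.1 -3.0 0.0504
-35.6 -15.4 -3.0 0.0504
-36.3 -13.6 -3.0 0.0504
-36.9 -11.7 -3.0 0.0504
-37.5 -9.8 -3.0 0.0504
```

View pics/w6c.png

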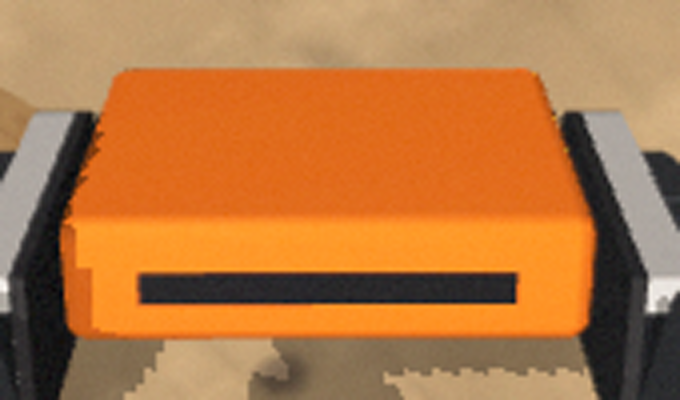

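Call:
carry_out(
  motion="1 -31.8 -22.2 -10 0.05; 1 -32.8 -20.6 -4 0.05; 1 -33.8 -18.9 -3 0.05; 1 -34.7 -17.1 -3 0.05; 1 -35.6 -15.4 -2 0.05; 1 -36.3 -13.6 -2 0.05; 1 -36.9 -11.7 0 0.05; 1 -37.5 -9.8 0 0.05",
)

```text
clock: 8.45
tcp_pos: [0.4746, -0.1928, 0.0984]
orientation: [-2.274, -2.166, 0.001]
contact_force: [0.2, 0.0, -0.3]
grip_width: 0.0591
```

Call:
carry_out(
  motion="1 0 0 5 0; 1 0 0 10 0; 1 0 0 10 0; 1 0 0 0 0; 1 0 0 0 0; 1 0 0 0 0; 1 0 0 0 0; 1 0 0 0 0",
)

```text
clock: 9.45
tcp_pos: [0.4758, -0.1917, 0.0742]
orientation: [2.273, 2.168, 0.0]
contact_force: [-0.0, -0.3, -0.4]
grip_width: 0.0594
```

```bash
python3 snap.py w7;python3 snap.py s7 side; python3 - <<'E'
from h import *
from bench import r
plan(r.get_obs(),[.4744+.025*.0506,-.2215+.025*.9987,.026],np.radians(87.1),3)
import cv2
cv2.imwrite('pics/s7c.png',cv2.resize(cv2.imread('pics/s7.png')[100:210,220:330],None,fx=5,fy=5,interpolation=2))
E
```

```text
9.45 [ 0.4758 -0.1917  0.0742] [2.273 2.168 0.   ] [-0.  -0.3 -0.4] 0.0594 0.002
9.5 [ 0.4757 -0.1917  0.0741] [2.273 2.168 0.   ] [ 0.  -0.6 -0.2] 0.0594 0.002
from [ 0.4757 -0.1917  0.0741] yaw 87.3 turn deg -0.2 mm/row 16.1
-1.6 0.1 16.0 0.0012
-1.6 0.1 16.0 0.0012
-1.6 0.1 16.0 0.0012
```

View pics/w7.png

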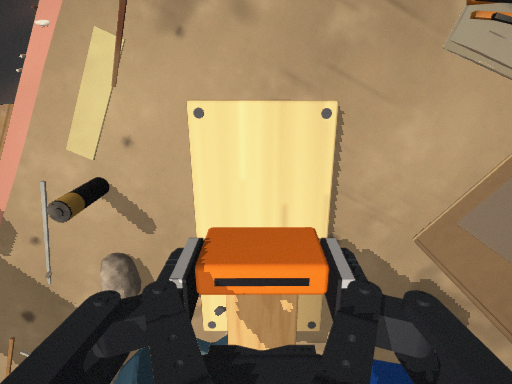

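View pics/s7c.png

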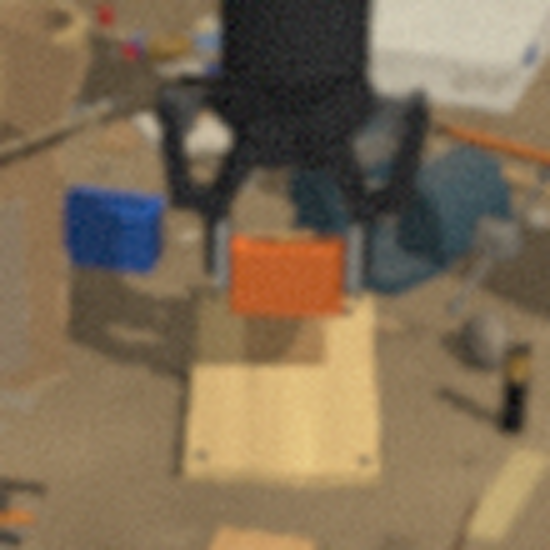

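The spacer and the glued block are aligned laterally (both centred at column ~262). Descending just short of the board.

Call:
carry_out(
  motion="1 -1 0 16 0.003; 1 -1 0 16 0; 1 -2 0 12 0; 1 -2 0 3.5 0; 1 0 0 0 0; 1 0 0 0 0; 1 0 0 0 0; 1 0 0 0 0",
)

```text
clock: 10.55
tcp_pos: [0.4756, -0.1977, 0.0268]
orientation: [2.276, 2.165, 0.0]
contact_force: [-0.3, 0.3, -0.8]
grip_width: 0.0593
```

Call:
carry_out(
  motion="1 -3 0 0 0; 1 -3 0 0 0; 1 -3 0 0 0; 1 -1 0 0 0; 1 0 0 0 0; 1 0 0 0 0; 1 0 0 0 0; 1 0 0 0 0",
)

```text
clock: 11.55
tcp_pos: [0.4749, -0.2075, 0.0265]
orientation: [-2.276, -2.165, 0.0]
contact_force: [0.6, 1.2, -0.5]
grip_width: 0.0593
```

Call:
carry_out(
  motion="1 -2 0 0 0; 1 -1 0 0 0; 1 -1 0 0 0; 1 0 0 0 0; 1 0 0 0 0; 1 0 0 0 0; 1 0 0 0 0; 1 0 0 0 0",
)

```text
clock: 12.55
tcp_pos: [0.4747, -0.2116, 0.0265]
orientation: [2.276, 2.165, 0.0]
contact_force: [0.1, 0.6, 0.2]
grip_width: 0.0596
```

Call:
carry_out(
  motion="1 -1 0 0 0; 1 0 0 0 0; 1 -0.5 0 0 0; 1 0 0 0 0; 1 -0.5 0 0 0; 1 0 0 0 0; 1 0 0 0 0; 1 0 0 0 0",
)

```text
clock: 13.55
tcp_pos: [0.4746, -0.2136, 0.0265]
orientation: [2.276, 2.165, 0.0]
contact_force: [0.4, 0.1, -0.6]
grip_width: 0.0594
```

Call:
carry_out(
  motion="1 -0.5 0 0 0; 1 0 0 0 0; 1 -0.5 0 0 0; 1 0 0 0 0; 1 -0.5 0 0 0; 1 0 0 0 0; 1 0 0 0 0; 1 0 0 0 0",
)

```text
clock: 14.55
tcp_pos: [0.4746, -0.2141, 0.0265]
orientation: [-2.275, -2.165, -0.001]
contact_force: [-0.2, 5.1, 0.6]
grip_width: 0.059
```

```bash
python3 snap.py w8;python3 - <<'E'
import cv2
cv2.imwrite('pics/w8c.png',cv2.resize(cv2.imread('pics/w8.png')[200:384,170:350],None,fx=4,fy=3.2,interpolation=2))
E
```

```text
14.55 [ 0.4746 -0.2141  0.0265] [-2.275e+00 -2.165e+00 -1.000e-03] [-0.2  5.1  0.6] 0.059 0.002
```

View pics/w8c.png

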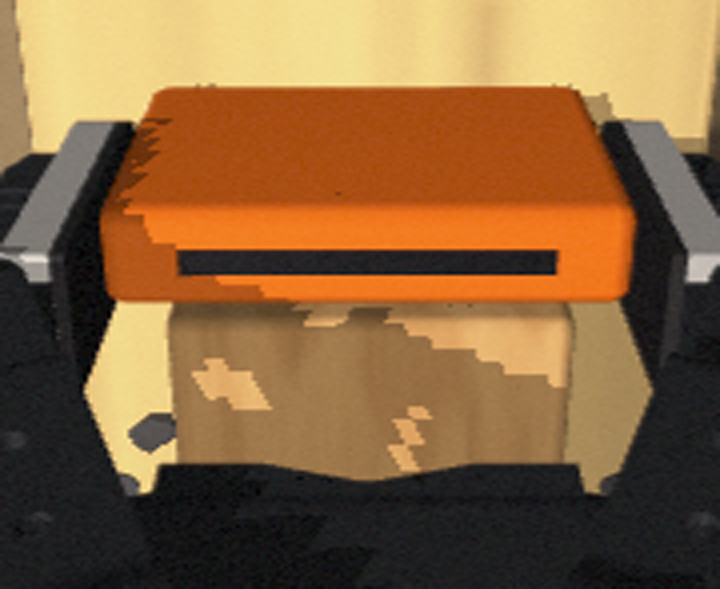

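Contact came at row y ≈ 7.4 with 5 N, as predicted, and the spacer is centred on the block. I'll ease off slightly and lower it to the board.

Call:
carry_out(
  motion="1 0.7 0 0 0; 1 0 0 1.5 0; 1 0 0 1 0; 1 0 0 0.5 0; 1 0 0 0.5 0; 1 0 0 0 0; 1 0 0 0 0; 1 0 0 0 0",
)

```text
clock: 15.6
tcp_pos: [0.4747, -0.2141, 0.0231]
orientation: [-2.276, -2.165, -0.0]
contact_force: [-0.9, 5.5, 3.5]
grip_width: 0.0591
```

Call:
carry_out(
  motion="1 0.3 0 0.5 0; 1 0 0 0.5 0; 1 0 0 0 0; 1 0 0 0 0; 1 0 0 0 0; 1 0 0 0 0; 1 0 0 0 0; 1 0 0 0 0",
)

```text
clock: 16.6
tcp_pos: [0.4747, -0.2141, 0.0231]
orientation: [2.276, 2.165, -0.001]
contact_force: [-3.6, 5.7, 14.4]
grip_width: 0.0593
```

The spacer is seated on the board: z stopped and Fz rose. Releasing it and rising.

Call:
carry_out(
  motion="1 0 0 -0.7 0; 0.2 0 0 0 0; 0 0 0 0 0; 0 0 0 0 0; 0 0 0 0 0; 0 0 0 -15 0; 0 0 0 -30 0; 0 0 0 -40 0",
)

```text
clock: 17.6
tcp_pos: [0.4741, -0.2138, 0.1089]
orientation: [-2.275, -2.165, 0.001]
contact_force: [0.7, -0.5, -0.2]
grip_width: 0.0856
```

```bash
python3 snap.py w9;python3 - <<'E'
import cv2
cv2.imwrite('pics/w9c.png',cv2.resize(cv2.imread('pics/w9.png')[160:344,170:350],None,fx=4,fy=3.2,interpolation=2))
from h import *
from bench import r
plan(r.get_obs(),[.4995,.024,.14],np.radians(75.8),8)
E
```

```text
17.6 [ 0.4741 -0.2138  0.1089] [-2.275e+00 -2.165e+00  1.000e-03] [ 0.7 -0.5 -0.2] 0.0856 0.65
from [ 0.4773 -0.2147  0.1142] yaw 87.15 turn deg -11.35 mm/row 30.1
29.9 1.3 -3.2 0.0248
30.0 0.5 -3.2 0.0248
30.0 -0.2 -3.2 0.0248
30.0 -0.9 -3.2 0.0248
29.9 -1.7 -3.2 0.0248
29.9 -2.4 -3.2 0.0248
29.8 -3.2 -3.2 0.0248
29.7 -3.9 -3.2 0.0248
```

View pics/w9c.png

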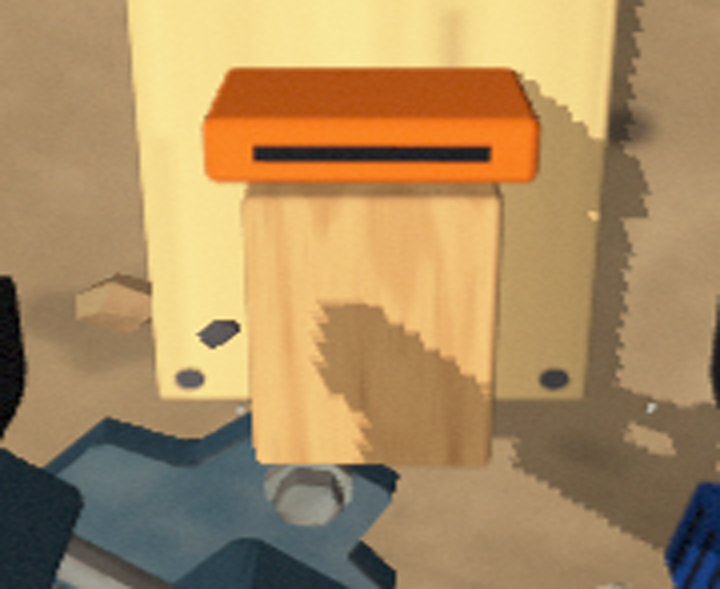

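The spacer stands square in place against the glued block. Now the loose block.

Call:
carry_out(
  motion="0 29.9 1.3 -3 0.025; 0 30 0.5 -3 0.025; 0 30 -0.2 -3 0.025; 0 30 -1 -3 0.025; 0 29.9 -1.7 -3 0.025; 0 29.9 -2.4 -3 0.025; 0 29.8 -3.2 -3 0.025; 0 29.7 -3.9 -3 0.025",
)

```text
clock: 18.65
tcp_pos: [0.4971, 0.0257, 0.1327]
orientation: [2.481, 1.926, 0.001]
contact_force: [-0.2, -0.5, -1.0]
grip_width: 0.0855
```

Call:
carry_out(
  motion="0 0 0 0 0; 0 0 0 0 0; 0 0 0 0 0; 0 0 0 0 0; 0 0 0 0 0; 0 0 0 0 0; 0 0 0 0 0; 0 0 0 0 0",
)

```text
clock: 19.65
tcp_pos: [0.4968, 0.0247, 0.1317]
orientation: [-2.481, -1.927, 0.0]
contact_force: [-0.3, 0.5, 0.3]
grip_width: 0.085
```

```bash
python3 snap.py w10;python3 snap.py t10 top;python3 - <<'E'
from h import *
from bench import r
plan(r.get_obs(),[.4995,.024,.07],np.radians(75.8),3)
import cv2
cv2.imwrite('pics/w10c.png',cv2.resize(cv2.imread('pics/w10.png')[170:350,140:380],None,fx=3.2,fy=3.2,interpolation=2))
E
```

```text
19.65 [0.4968 0.0247 0.1317] [-2.481 -1.927  0.   ] [-0.3  0.5  0.3] 0.085 0.002
19.7 [0.4969 0.0247 0.1317] [2.481 1.927 0.   ] [ 0.4 -0.9  0.1] 0.0853 0.002
from [0.4969 0.0247 0.1317] yaw 75.68 turn deg 0.12 mm/row 20.6
-0.0 0.9 20.6 -0.0007
-0.0 0.9 20.6 -0.0007
-0.0 0.9 20.6 -0.0007
```

View pics/w10c.png

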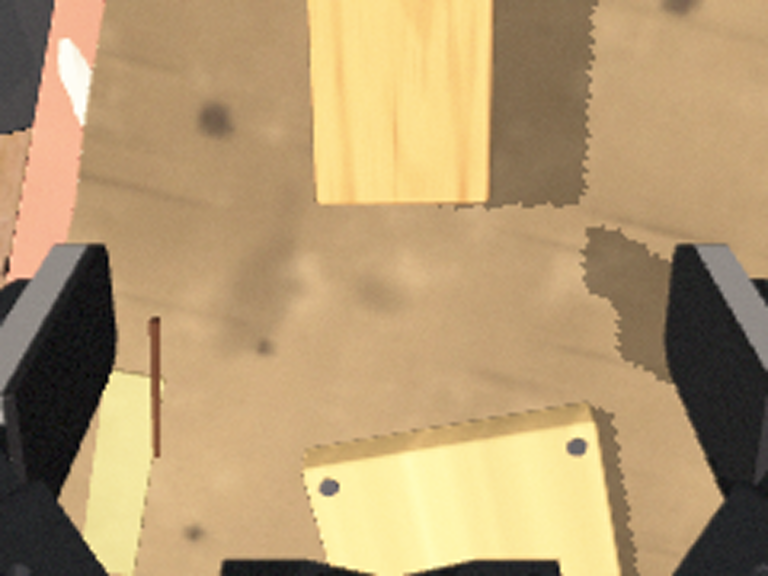

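The loose block is almost parallel to the jaws, with its near top edge at crop (317..489, ~203). Refining from this view.

```bash
python3 - <<'E'
import cv2,pickle
from h import *
im=cv2.imread('pics/w10.png')[60:260,170:370]
cv2.imwrite('pics/w10d.png',cv2.resize(im,None,fx=3,fy=3,interpolation=2))
E
```

```text
(no output)
```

View pics/w10d.png

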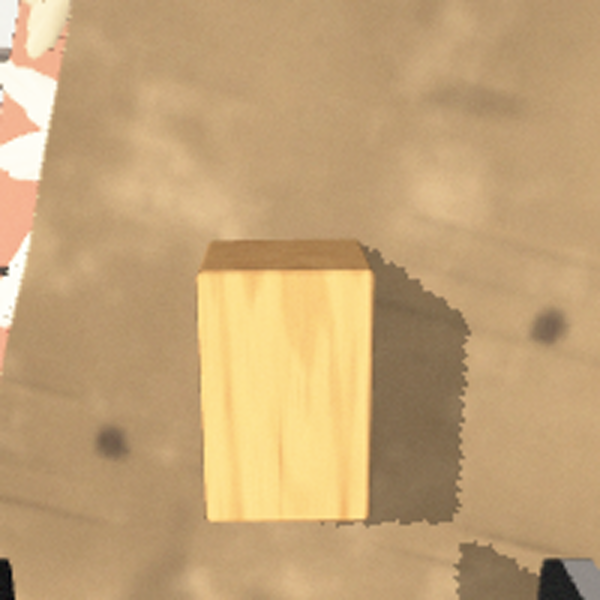

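```bash
python3 - <<'E'
import pickle
from h import *
from bench import r
o,p=pickle.load(open('pics/w10.pkl','rb'));T=R.from_rotvec(o['orientation'])
U=(np.array([(198,270),(373,269),(369,520),(207,521)])+.5)/3-.5+[170,60]
K=plane(p,U,.046);K2=T.inv().apply(K-o['tcp_pos'])*1000
print(K.mean(0),K2.round(1))
ang=lambda d:np.degrees(np.arctan2(d[1],d[0])).round(2)
print(ang(K[0]-K[3]),ang(K[1]-K[2]),ang(K[1]-K[0]),ang(K[2]-K[3]))
plan(o,[*K.mean(0)[:2],.07],np.radians(76.2),3)
E
```

```text
[0.49961797 0.02359409 0.046     ] [[ 35.2 -19.8  85.7]
 [ 35.5  24.8  85.7]
 [-35.9  26.1  85.7]
 [-36.2 -19.3  85.7]]
76.12 76.76 -13.96 -13.87
from [0.4968 0.0247 0.1317] yaw 75.68 turn deg 0.52 mm/row 20.6
-0.1 1.0 20.6 -0.0030
-0.1 1.0 20.6 -0.0030
-0.1 1.0 20.6 -0.0030
```

```bash
python3 -c "
from bench import r
o=r.get_obs();print(o['clock'],o['tcp_pos'],o['grip_width'])"
```

```text
19.75 [0.49688302 0.02468523 0.13170931] 0.08555140375518412
```

The state hasn't changed. The block's centre is (0.4996, 0.0236) at 76.2°, so I'm shifting 3 mm along tool y and descending.

Call:
carry_out(
  motion="0 0 1 20 -0.003; 0 0 1 20 -0.003; 0 0 1 20 -0.003; 0 0 0 20 0; 0 0 0 20 0; 0 0 0 22.5 0; 0 0 0 0 0; 0 0 0 0 0",
)

```text
clock: 20.75
tcp_pos: [0.5002, 0.0241, 0.0098]
orientation: [2.472, 1.938, 0.001]
contact_force: [0.2, -0.0, -0.3]
grip_width: 0.0855
```

Call:
carry_out(
  motion="0.4 0 0 0 0; 0.5 0 0 0 0; 0.6 0 0 0 0; 1 0 0 0 0; 1 0 0 0 0; 1 0 0 0 0; 1 0 0 0 0; 1 0 0 0 0",
  newtons=30,
)

```text
clock: 21.75
tcp_pos: [0.5004, 0.0239, 0.0099]
orientation: [2.472, 1.938, 0.001]
contact_force: [-0.6, -0.7, 7.0]
grip_width: 0.0456
```

Call:
carry_out(
  motion="1 0 0 -5 0; 1 0 0 -20 0; 1 0 0 -25 0; 1 0 0 -25 0; 1 0 0 -15 0; 1 0 0 0 0; 1 0 0 0 0; 1 0 0 0 0",
)

```text
clock: 22.75
tcp_pos: [0.4991, 0.0238, 0.0983]
orientation: [-2.471, -1.938, 0.002]
contact_force: [-0.0, 0.3, -1.1]
grip_width: 0.0457
```

```bash
python3 snap.py w11; python3 - <<'E'
from h import *
from bench import r
plan(r.get_obs(),[.4744+.070*.0506,-.2215+.070*.9987,.1],np.radians(87.1),6)
E
```

```text
22.75 [0.4991 0.0238 0.0983] [-2.471e+00 -1.938e+00  2.000e-03] [-0.   0.3 -1.1] 0.0457 0.004
from [0.4992 0.0239 0.0984] yaw 76.2 turn deg 10.9 mm/row 29.5
-29.2 3.5 -0.3 -0.0317
-29.3 2.6 -0.3 -0.0317
-29.4 1.7 -0.3 -0.0317
-29.5 0.7 -0.3 -0.0317
-29.5 -0.2 -0.3 -0.0317
-29.4 -1.1 -0.3 -0.0317
```

View pics/w11.png

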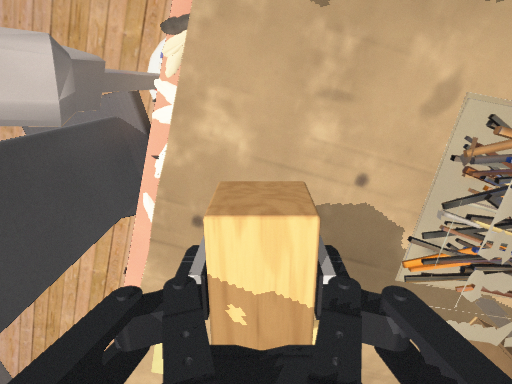

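The block is held level and square, with its top at about (206..320, 215..345). Carrying it to the row.

Call:
carry_out(
  motion="1 -29.2 3.5 0 -0.0317; 1 -29.3 2.6 0 -0.0317; 1 -29.4 1.7 0 -0.0317; 1 -29.5 0.7 0 -0.0317; 1 -29.5 -0.2 0 -0.0317; 1 -29.4 -1.1 0 -0.0317; 1 0 0 0 0; 1 0 0 0 0",
)

```text
clock: 23.8
tcp_pos: [0.4784, -0.1508, 0.0989]
orientation: [-2.277, -2.164, -0.0]
contact_force: [0.3, 0.5, -1.1]
grip_width: 0.0456
```

Call:
carry_out(
  motion="1 0 0 10 0; 1 0 0 20 0; 1 0 0 20 0; 1 0 0 10 0; 1 0 0 0 0; 1 0 0 0 0; 1 0 0 0 0; 1 0 0 0 0",
)

```text
clock: 24.8
tcp_pos: [0.4788, -0.1516, 0.0397]
orientation: [2.277, 2.163, 0.001]
contact_force: [-0.3, 0.8, -0.8]
grip_width: 0.0457
```

```bash
python3 snap.py w12;python3 snap.py t12 top;python3 snap.py s12 side; python3 - <<'E'
from h import *
from bench import r
plan(r.get_obs(),[.4744+.060*.0506,-.2215+.060*.9987,.026],np.radians(87.1),2)
a=cv2.resize(cv2.imread('pics/s12.png')[110:220,220:330],None,fx=5,fy=5,interpolation=2)
cv2.imwrite('pics/s12c.png',a)
E
```

```text
24.8 [ 0.4788 -0.1516  0.0397] [2.277e+00 2.163e+00 1.000e-03] [-0.3  0.8 -0.8] 0.0457 0.004
24.85 [ 0.4787 -0.1516  0.0396] [2.277 2.164 0.   ] [ 0.3 -0.8 -0.8] 0.0456 0.003
24.9 [ 0.4787 -0.1516  0.0395] [2.277 2.164 0.   ] [ 0.3  0.2 -1.1] 0.0459 0.003
from [ 0.4786 -0.1516  0.0394] yaw 87.08 turn deg 0.02 mm/row 8.4
-5.0 -0.3 6.7 -0.0002
-5.0 -0.3 6.7 -0.0002
```

View pics/s12c.png

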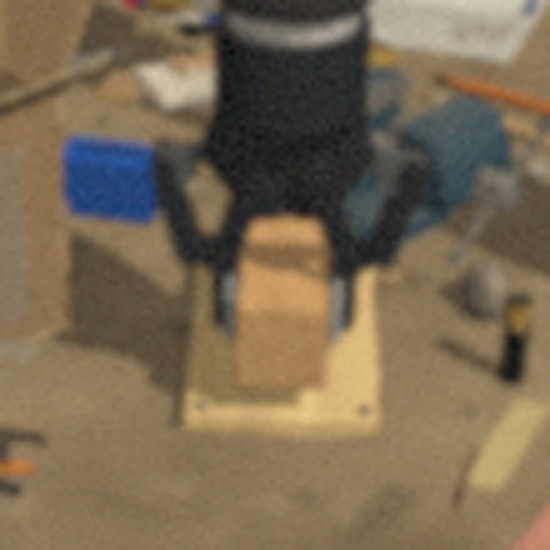

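View pics/w12.png

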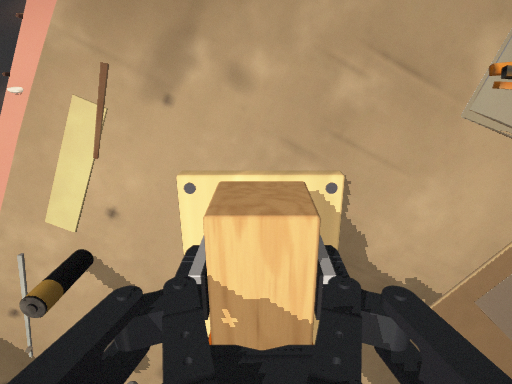

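The block is over the board, in line and clear of the spacer. Correcting 0.5 mm laterally and descending to about 2.5 mm above the board, then closing up.

Call:
carry_out(
  motion="1 0 -0.6 8 0; 1 0 0 7 0; 1 0 0 0 0; 1 -3 0 0 0; 1 -3 0 0 0; 1 -2 0 0 0; 1 0 0 0 0; 1 0 0 0 0",
)

```text
clock: 25.95
tcp_pos: [0.4775, -0.1595, 0.0243]
orientation: [2.277, 2.164, 0.0]
contact_force: [-0.4, 0.4, -0.2]
grip_width: 0.0456
```

Call:
carry_out(
  motion="1 -3 0 0 0; 1 -2 0 0 0; 1 -1 0 0 0; 1 0 0 0 0; 1 0 0 0 0; 1 0 0 0 0; 1 0 0 0 0; 1 0 0 0 0",
)

```text
clock: 26.95
tcp_pos: [0.4772, -0.1654, 0.0242]
orientation: [2.277, 2.164, 0.0]
contact_force: [-0.7, 0.7, -1.4]
grip_width: 0.0456
```

Call:
carry_out(
  motion="1 -1.5 0 0 0; 1 -1 0 0 0; 1 -0.5 0 0 0; 1 0 0 0 0; 1 -0.5 0 0 0; 1 0 0 0 0; 1 0 0 0 0; 1 0 0 0 0",
)

```text
clock: 27.95
tcp_pos: [0.477, -0.1689, 0.0242]
orientation: [2.277, 2.164, -0.0]
contact_force: [-0.3, -0.2, -0.9]
grip_width: 0.0457
```

Call:
carry_out(
  motion="1 -0.5 0 0 0; 1 0 0 0 0; 1 0 0 0 0; 1 -0.5 0 0 0; 1 0 0 0 0; 1 0 0 0 0; 1 0 0 0 0; 1 0 0 0 0",
)

```text
clock: 28.95
tcp_pos: [0.477, -0.1691, 0.0242]
orientation: [-2.276, -2.165, -0.001]
contact_force: [-0.8, 5.1, 1.1]
grip_width: 0.0455
```

Contact at 5 N where expected. Easing off and lowering to the board.

Call:
carry_out(
  motion="1 0.6 0 0 0; 1 0 0 1.2 0; 1 0 0 0.6 0; 1 0 0 0.5 0; 1 0 0 0.4 0; 1 0 0 0 0; 1 0 0 0 0; 1 0 0 0 0",
)

```text
clock: 29.95
tcp_pos: [0.4773, -0.1691, 0.0219]
orientation: [2.277, 2.164, 0.0]
contact_force: [-0.7, 4.3, 5.0]
grip_width: 0.0457
```

Call:
carry_out(
  motion="1 -0.2 0 0.5 0; 1 0 0 0.4 0; 1 0 0 0 0; 1 0 0 0 0; 1 0 0 0 0; 1 0 0 0 0; 1 0 0 0 0; 1 0 0 0 0",
)

```text
clock: 30.95
tcp_pos: [0.4772, -0.1692, 0.0218]
orientation: [2.276, 2.164, -0.0]
contact_force: [-4.4, 6.3, 17.3]
grip_width: 0.0456
```

Seated: z stopped and Fz is 17 N. Releasing and rising.

Call:
carry_out(
  motion="1 0 0 -0.8 0; 0.2 0 0 0 0; 0 0 0 0 0; 0 0 0 0 0; 0 0 0 0 0; 0 0 0 -15 0; 0 0 0 -40 0; 0 0 0 -55 0",
)

```text
clock: 31.95
tcp_pos: [0.4761, -0.1692, 0.1326]
orientation: [-2.275, -2.163, 0.001]
contact_force: [2.1, -0.7, 0.4]
grip_width: 0.0855
```

Call:
carry_out(
  motion="0 15 0 -40 0; 0 20 0 -40 0; 0 0 0 -10 0; 0 0 0 0 0; 0 0 0 0 0; 0 0 0 0 0; 0 0 0 0 0; 0 0 0 0 0",
)

```text
clock: 32.95
tcp_pos: [0.4786, -0.1346, 0.221]
orientation: [-2.277, -2.164, 0.0]
contact_force: [-0.9, 0.5, -0.1]
grip_width: 0.0856
```

```bash
python3 snap.py w13;python3 snap.py s13 side; python3 - <<'E'
import cv2
cv2.imwrite('pics/w13c.png',cv2.resize(cv2.imread('pics/w13.png')[100:290,180:350],None,fx=4,fy=3.1,interpolation=2))
cv2.imwrite('pics/s13c.png',cv2.resize(cv2.imread('pics/s13.png')[110:220,220:330],None,fx=5,fy=5,interpolation=2))
E
```

```text
32.95 [ 0.4786 -0.1346  0.221 ] [-2.277 -2.164  0.   ] [-0.9  0.5 -0.1] 0.0856 0.003
33.0 [ 0.4787 -0.1346  0.2212] [-2.277 -2.164  0.   ] [-0.8 -0.6 -0. ] 0.0856 0.003
```

View pics/w13.png

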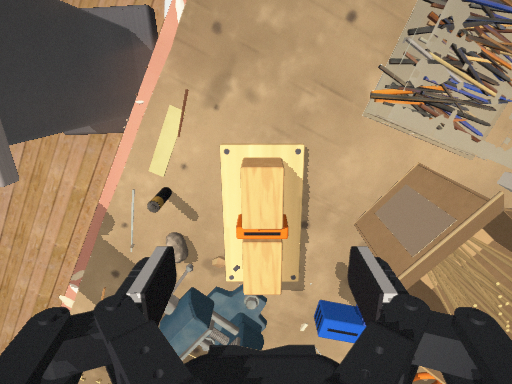

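View pics/s13c.png

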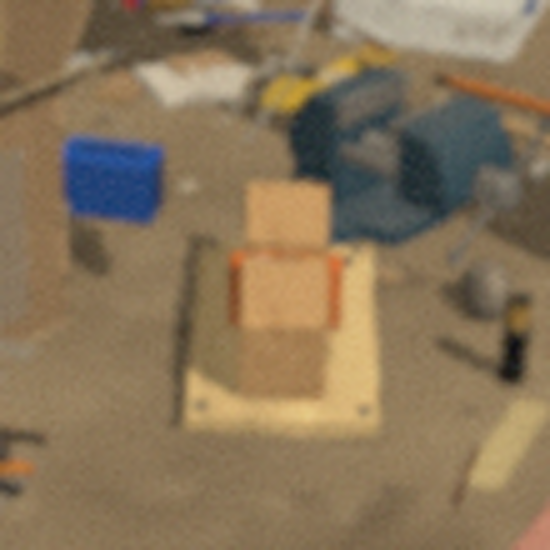

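The wrist view shows the row: glued block, orange spacer, loose block, all in line, with the blue spacer untouched. I'll check the joints from straight above.

Call:
carry_out(
  motion="0 -38 0 0 0; 0 -38 0 0 0; 0 -38 0 0 0; 0 -36 0 5 0; 0 0 0 15 0; 0 0 0 0 0; 0 0 0 0 0; 0 0 0 0 0",
)

```text
clock: 34.05
tcp_pos: [0.4717, -0.2835, 0.202]
orientation: [2.275, 2.166, 0.001]
contact_force: [0.1, -0.2, 0.3]
grip_width: 0.0856
```

```bash
python3 snap.py w14; python3 - <<'E'
import cv2
cv2.imwrite('pics/w14c.png',cv2.resize(cv2.imread('pics/w14.png')[0:200,190:350],None,fx=4,fy=3,interpolation=2))
E
```

```text
34.05 [ 0.4717 -0.2835  0.202 ] [2.275e+00 2.166e+00 1.000e-03] [ 0.1 -0.2  0.3] 0.0856 0.004
```

View pics/w14c.png

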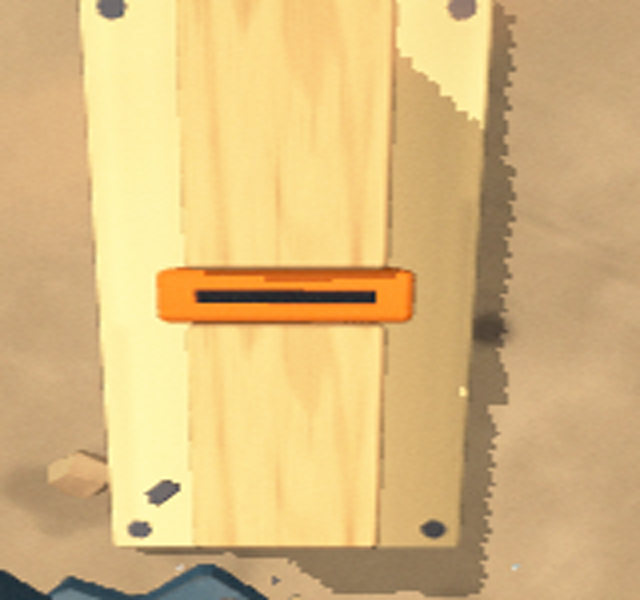

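```bash
python3 - <<'E'
from h import *
import pickle
o,p=pickle.load(open('pics/w14.pkl','rb'))
f=lambda L:(np.array(L,float)+.5)/[4,3]-.5+np.array([190,0])
E=np.array([.4744,-.2215]);a=np.radians(87.1);ex=np.array([np.sin(a),-np.cos(a)]);ey=np.array([np.cos(a),np.sin(a)])
n=['looseL','looseR','gluedL','gluedR','looseFarL@0','looseFarR@0','gl farL','gl farR']
X=plane(p,f([(187,266),(388,266),(190,325),(382,325),(178,1),(396,1),(192,545),(377,545)]),.058)
for k,v in zip(n,X):print(k,((v[:2]-E)@ex*1000).round(1),((v[:2]-E)@ey*1000).round(1))
E
```

```text
looseL -22.3 16.7
looseR 22.9 16.8
gluedL -22.1 -0.5
gluedR 22.0 -0.4
looseFarL@0 -22.4 86.2
looseFarR@0 22.6 86.2
gl farL -23.3 -71.3
gl farR 22.6 -71.2
```

Measured from above, the lateral offset is under 0.5 mm, there's no visible skew, and the joint is 16 to 17 mm at about 1 mm per pixel. Both contacts were felt at about 5 N. Handing in.

```bash
python3 -c "
from bench import r
o=r.get_obs();print(o['clock'],o['contact_force'].round(1));print(r.hand_in())"
```

```text
34.1 [-0.2 -0.2 -0.2]
the job is handed in; nothing more can be done
None
```

The job is done and was handed in at 34.1 s. The orange spacer stands upright in the joint against the glued block. The loose block lies flat on the board beyond it, in line and pressed up against the spacer. I gripped the larger of the two orange slabs by its ends and placed it first. Both the spacer and the block were pushed home until about 5 N was felt, then lowered onto the board and released.

- **Alignment:** From straight above, the loose block is within about 0.5 mm of the glued block's centre line, with no skew visible.
- **Joint width:** I measured 17.2 mm against the spacer's 16 mm. One pixel is about 1 mm there, so I can't rule out a gap of around 1 mm. I left it because the block was pressing on the spacer at about 6 N just before I let go.
- **Heights:** Triangulated heights ran about 2–4 mm above the stated ones for the board and glued block (about 15 and 60 mm, against 12 and 58 mm). The z at which the spacer and block came to rest agreed with a 12 mm board.
- **Rest of the scene:** The blue spacer was not touched. At hand-in the arm was clear of everything, with no contact force.

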